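# Seat and lock a keyed battery cartridge in its charging dock

## Task

Swing the dock's curved locking bolt clear of the pocket, then stand the fallen battery cartridge upright on the worktop, let go of it and take it again by its handle from above. Put it into the dock's keyed pocket, shuffle it until it drops fully home, and swing the curved bolt all the way back so that it passes through the cartridge's handle. Leave the other things on the worktop where they are.

Things in the scene. Friction and masses are not known exactly. Their poses are not given: they have to be found in the camera images.
- cartridge_mid (a point): Centre of the battery cartridge's grey block (loose, 0.2 kg). Own axes: x from its underside up to the handle, y its width, z to its key side. Block 20 mm along x, 54 along y, 48 along z. It starts lying on its -z side: key rib on top, handle level and pointing to the left (between +y and 35 deg short of it). Let go while leaning 35 degrees or more up from lying, it falls onto its underside.
- cartridge_handle (a point): Where to grasp the cartridge: middle of its steel handle, 31 mm from the block's centre along own x (same axes). An inverted U, 12 mm thick along y, 36 mm wide along z, centred on the block, 34 mm tall; its top is 44 mm from the block's centre. The opening under its bar is 24 mm wide along z and reaches from 10 to 32 mm from the block's centre.
- cartridge_key (a point): Middle of the outer face of the cartridge's key rib, 31 mm from the block's centre along own z (same axes). The rib is 12 mm wide along y, sticks out 7 mm from the block and is as tall as the block (20 mm). It must point into the dock's key notch.
- dock_seat (a point): Centre of the pocket's floor, 6 mm above the worktop, in the fixed white dock (135 x 94 mm, rim grey). z up; the key notch is on the pocket's -x side. Seated, the cartridge stands upright on this floor, key rib to -x, block's centre 10 mm above this point. The lower pocket, 12 mm deep, fits block and rib with 1.5 mm play on every side (57 x 51 mm, notch 15 mm wide).
- dock_rim (a point): Centre of the pocket's mouth, 24 mm above the worktop, straight above dock_seat (same axes). The top 6 mm of the pocket is loose, 4 mm play on every side, down to a ledge 18 mm above the worktop. A cartridge out of line rests on this ledge, 12 mm too high, and drops when shuffled into line. The seated block stands 2 mm above the rim.
- bolt (a joint): Angle of the curved steel locking bolt about its upright hinge, rad: 0 = closed (lies across the pocket, through the handle of a seated cartridge; a stop), 1.3 = fully open (a stop). Opening turns clockwise seen from above. Moving it takes about 0.6 N at the knob; it stays where it is left. It starts closed or nearly so.
- bolt_knob (a point): Middle of the black upright round knob by which the bolt is moved, 53 mm above the worktop: 14 mm across with a 17 mm cap, reaching from 37 to 72 mm above the worktop. It runs on an arc of 70 mm radius about bolt_hinge. Closed, it is 52 mm from the hinge along the dock's +x and 47 mm along the dock's -y.
- bolt_hinge (a point): The bolt's upright hinge pin, 35 mm above the worktop (pin top 49 mm), 70 mm from the pocket's centre along the dock's -x. The bolt is a 7 mm round bar at this height: a straight arm from here to the knob, then an arc of 70 mm radius about the hinge, running 58 degrees counter-clockwise (from above) from the knob to its free tip.
- electrode_0: Bystander: electrode head, disc 65 mm with a short stem, 46 mm tall; origin under its centre. Leave it where it is.
- electrode_2: Bystander: electrode head, disc 45 mm with a short stem, 46 mm tall; origin under its centre. Leave it where it is.
- vial_0: Bystander: amber vial, 18 mm across, 44 mm tall; origin under its centre. Leave it where it is.
- mixing_cup: Bystander: small blue mixing cup, 69 mm across, 32 mm tall; origin under its centre. Leave it where it is.
There are look-alikes about, which are no part of the job. Leave any orange look-alike of the part that bears cartridge_mid alone.

How it is judged:
By the outcome, as a careful person would: the job done as asked, in the order asked, and still so for the second after the job is handed in, with the robot touching nothing.
It also fails if it takes over 64 s, if anything falls off the work surface, if the arm or the gripper's body presses on something with over 40 N, if the wrist force passes 120 N, or if a joint passes its speed limit or range.

## Robot

A 6-joint arm with a two-finger parallel gripper is mounted at the origin on a cart in front of the work surface, level with it; the furniture and walls round the work are solid. World frame = base frame: x ahead of the robot, y to its left, z up, the work surface at z = 0. Lengths are in m, angles in rad, forces in N, time in s.
With the tool pointing down it reaches from about 0.35 to 0.85 m from the base axis. Payload 8.1 kg.
Tool frame: the origin (TCP) lies midway between the tips of the shut fingers; the grasp point (between the pads) lies 19 mm behind it; z points along the fingers, y is the line along which they close (so a half turn about z gives the same grasp; the last joint's range is limited). The gripper opens to 93 mm and grips with 3 to 60 N. Pads are 15 mm wide; open, the fingers measure 128 mm over their backs; the gripper's body (75 mm by 188 mm) begins 65 mm behind the grasp point.
Start: joints at [1.153, 0.13, 1.488, -0, 1.523, -0.085], TCP at [0.196, 0.567, 0.219] pointing down, gripper open.
Joint ranges: [-2.96, 2.96], [-0.89, 2.26], [0.02, 2.5], [-1.34, 4.48], [0, 2.73], [-2.66, 2.66]. Speed limits (rad/s): [2.39, 2.39, 2.79, 3.14, 3.14, 3.14].

## Interface

Orientations are given as a rotation vector (axis times angle).
In Python, from plant import robot, cams gives the robot as it stands. The module is installed in compiled form; this text tells all that it offers.
- The arm moves only by the tool play_rows, never from a script. Its arguments are lists of equal length, an entry for each row: "slide": the shift along the tool's x, y, z scaled (see below), a list of three; "twist": the turn, a rotation vector about the tool's x, y, z scaled (see below), a list of three. A call has exactly 8 rows; each row shifts and turns the commanded pose from where the row before left it, along the tool's axes as they then stand; what a row does not reach is not made up. The controller multiplies each number of a shift by 25 cm and each number of a turn by 60 degrees. A row lasts 1/10 s, in which the tool goes at most 50 mm and 8.59 degrees, less where a joint would pass 70% of its speed; a pose out of reach is approached as far as the arm can. A call with a number of a shift or a turn outside -1 to 1 is refused whole. A call with a gripper value outside its range is refused whole. "fingers" is the closure, from -1 (fully open) to 1 (shut), set as the call begins (left out, the last holds). The fingers move at their own pace and stop on an object; "force" is the grip in N (left out, the last holds). Time passes only in rows, so rows that do not move let the fingers close, or fill a call up. It gives the time, the measured TCP pose, the force, the opening and the grip force at its end, in the units of the state.
- robot.read_state(): the state, without advancing time (a new reading comes with each control period).
- cams.read_camera(name): name is "scene" or "top" or "wrist"; returns (picture, depth): 480x640x3 uint8, red, green, blue; 480x640 float32, m along the optical axis (not along the pixel's ray), 0 where there is no reading.
- cams.get_calibration(name): a dict with "fx", "fy", "cx", "cy" (pixels), "world_from_camera" (4x4, takes a point from camera to world coordinates). Camera axes: x right, y down, z forward; pixel columns grow to the right and rows downward; lengths in m; the calibration is good to about 2 mm. The wrist camera is an equidistant fisheye: a pixel r from the principal point sees the ray r / f radians off the axis. A picture is of the moment at which its call begins: read the wrist's pose just before it. get_calibration takes no time and is no camera call; for the wrist camera it gives the pose at the moment of the call.
- robot.close_job(): hands the job in; it is judged then, once.
The state is a dict: "t": time; "q": joint angles; "dq": joint speeds; "joint_torque": joint torques, N m; "tool_pos": TCP position; "orientation": TCP orientation; "force": force on the tool from outside, world axes, zero at the start; "wrist_torque": the same for the moment, N m; "opening": finger opening in m; "gripper_force": force on a finger pad.
Only numpy, scipy, OpenCV 4.12 (cv2) and the standard library are available. Lean on these libraries where they do the work, as an engineer would, in place of code of your own. Each camera call takes 0.05 s, during which the arm holds its last target. There are 200 camera calls.

## Working session

There is one attempt and no reset: what is moved stays moved. The work goes in short steps, Python scripts to look and compute and a tool call to move; the robot and the scene stay as the last step left them, time stands still between calls to the robot, and variables do not carry over. Pictures are saved under pics/ and viewed, at most 10 in all, crops included, and the job is handed in when it is done.

Besides the shell and the picture viewer there is one more tool, called after "Emit:" as a command line: name --argument value ..., lists and objects as JSON in quotes. play_rows: Moves the arm, as the interface text tells. Shifts and turns lie within -1 to 1; 1 stands for 25 cm of shift or 60 degrees of turn. Its arguments: {"type":"object","properties":{"slide":{"type":"array"},"twist":{"type":"array"},"fingers":{"type":"number"},"force":{"type":"number"}},"required":["slide","twist"]}

```bash
mkdir -p pics; python3 - <<'E'
from plant import robot,cams
import cv2,numpy as np
s=robot.read_state();print(s['t'],s['tool_pos'],s['orientation'],s['opening'])
for n in ['top','scene']:
    p,d=cams.read_camera(n);c=cams.get_calibration(n)
    print(n,c['fx'],c['cx'],c['cy'],np.round(c['world_from_camera'],3).tolist())
    cv2.imwrite(f'pics/{n}0.png',p[:,:,::-1]);np.savez(f'{n}0.npz',p=p,d=d,T=c['world_from_camera'],K=[c['fx'],c['fy'],c['cx'],c['cy']])
E
```

```text
0.0 [0.19575569 0.56655617 0.21758335] [-5.20227814e-01 -3.09778989e+00  2.85244465e-03] 0.09306199316548859
top 473.82341206927924 322.84373958000396 238.26602267513059 [[-0.021, -0.998, 0.064, 0.498], [-1.0, 0.022, 0.01, 0.064], [-0.012, -0.064, -0.998, 0.908], [0.0, 0.0, 0.0, 1.0]]
scene 530.8293651494447 323.56820550048656 247.20388558556647 [[-0.451, -0.439, 0.777, -0.091], [-0.892, 0.213, -0.398, 0.408], [0.009, -0.873, -0.488, 0.475], [0.0, 0.0, 0.0, 1.0]]
```

View pics/top0.png

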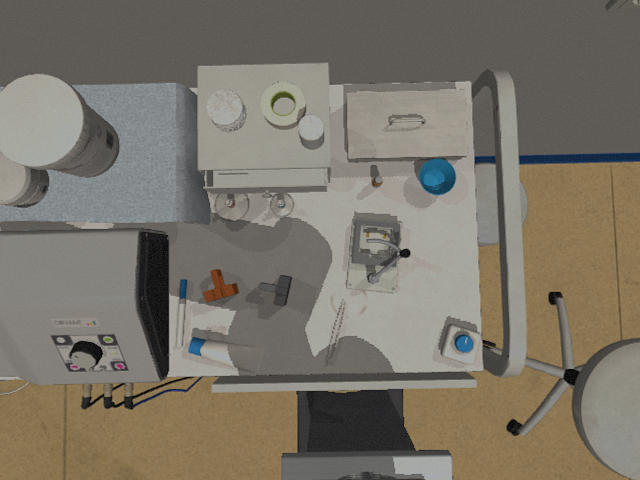

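View pics/scene0.png

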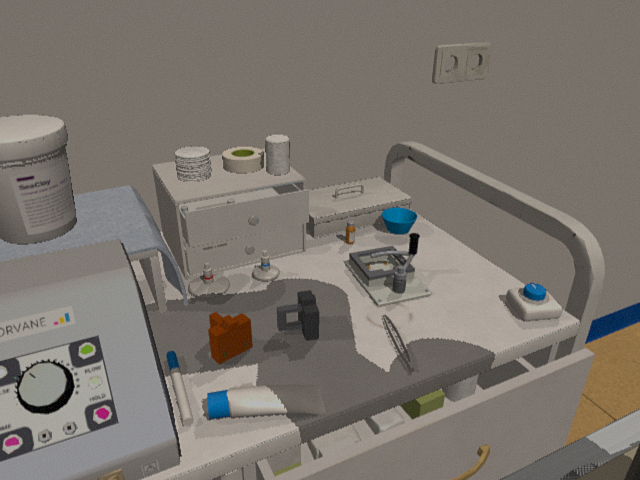

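The top view shows two T-shaped candidates. The grey one at (276,290) has its handle to the left. The orange one at (220,287) is the look-alike. The grey block fits the description, so I'll use it. The dock is at (375,250) with its knob near (404,253) and hinge near (373,278). I'll check this in one enlarged crop.

```bash
cat > h.py <<'E'
import numpy as np,cv2
from scipy.spatial.transform import Rotation as R
def load(f):
    z=np.load(f);return z['p'],z['d'],z['T'],z['K']
def ray(px,T,K):
    v=T[:3,:3]@np.array([(px[0]-K[2])/K[0],(px[1]-K[3])/K[1],1.]);return T[:3,3],v
def onplane(px,z,T,K):
    o,v=ray(px,T,K);return o+v*(z-o[2])/v[2]
def cloud(d,T,K):
    v,u=np.mgrid[:480,:640];P=np.stack([(u-K[2])/K[0]*d,(v-K[3])/K[1]*d,d],-1)
    return P@T[:3,:3].T+T[:3,3]
E
python3 - <<'E'
from h import *
p,d,T,K=load('top0.npz')
a=p[200:310,340:420];b=p[260:315,195:300]
A=cv2.resize(a,None,fx=5,fy=5,interpolation=cv2.INTER_CUBIC);B=cv2.resize(b,None,fx=3.6,fy=3.6,interpolation=cv2.INTER_CUBIC)
o=np.zeros((560,790,3),np.uint8);o[:550,:400]=A;o[:B.shape[0],410:410+B.shape[1]]=B[:, :380]
s,_,_,_=load('scene0.npz');C=cv2.resize(s[225:315,340:435],None,fx=3.8,fy=3.8,interpolation=cv2.INTER_CUBIC);o[205:205+C.shape[0],410:410+C.shape[1]]=C
cv2.imwrite('pics/crop0.png',o[:,:,::-1])
X=cloud(d,T,K)
for (u,v) in [(404,253),(373,278),(376,240),(280,290),(283,280),(276,290),(268,288)]: print(u,v,p[v,u],X[v,u].round(4))
E
```

```text
404 253 [35 29 31] [ 0.5229 -0.0698  0.0745]
373 278 [128 127 128] [ 0.4797 -0.0167  0.0479]
376 240 [126 125 123] [ 0.5489 -0.025   0.0387]
280 290 [64 64 64] [0.462  0.151  0.0567]
283 280 [63 62 60] [0.4795 0.1461 0.0485]
276 290 [64 60 61] [0.462  0.1584 0.0543]
268 288 [83 83 82] [0.4656 0.1739 0.0447]
```

View pics/crop0.png

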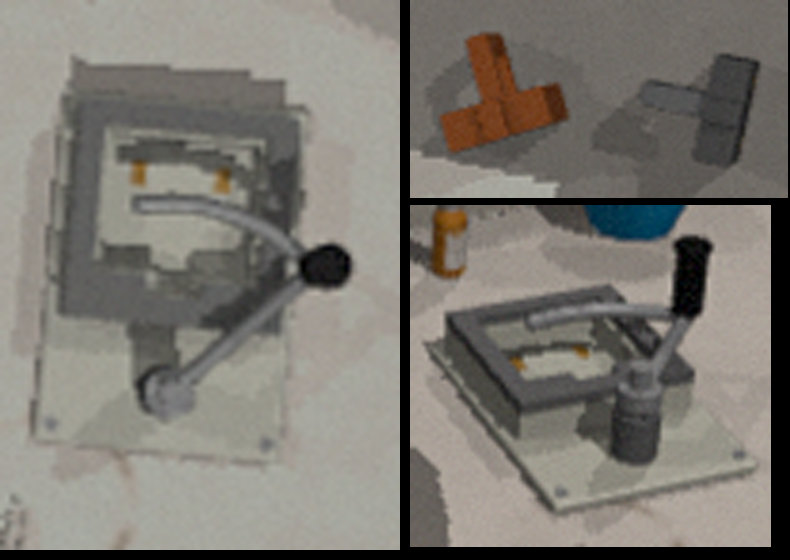

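The crop confirms it. The grey cartridge lies with its rib on top and its handle to the left, and the orange part is the look-alike. The dock has its knob on the right and its hinge towards the robot. Next I'll measure from depth and colour.

```bash
python3 - <<'E'
from h import *
p,d,T,K=load('top0.npz');X=cloud(d,T,K);Z=X[...,2]
def sub(u0,u1,v0,v1):
    m=np.zeros(Z.shape,bool);m[v0:v1,u0:u1]=1;return m
dk=sub(335,425,205,305)
g=p.astype(int).max(2)
k=X[dk&(Z>.066)&(Z<.08)];print('knob',len(k),k.mean(0))
h=X[sub(360,385,268,290)&(Z>.043)&(Z<.055)];print('hinge',len(h),h.mean(0),(h.min(0)+h.max(0))/2)
m=dk&(abs(Z-.024)<.004)&(g<150);r=X[m]
print('rim',len(r),r[:,2].mean(),cv2.minAreaRect((r[:,:2]*1000).astype(np.float32)))
# base plate, edges
# colour rim outline by rays onto z=24
mm=(sub(345,410,214,272)&(g<120)&(abs(Z-.024)<.01)).astype(np.uint8)
mm=cv2.morphologyEx(mm,cv2.MORPH_OPEN,np.ones((3,3)))
px=np.argwhere(mm)[:,::-1];W=np.array([onplane(q,.024,T,K)[:2] for q in px])*1000
print('rimcol',cv2.minAreaRect(W.astype(np.float32)))
b=sub(255,297,268,310)
c=X[b&(Z>.044)&(Z<.051)&(g<75)];print('blocktop',len(c),cv2.minAreaRect((c[:,:2]*1000).astype(np.float32)))
c=X[b&(Z>.0515)];print('rib',len(c),c.mean(0),cv2.minAreaRect((c[:,:2]*1000).astype(np.float32)))
al=X[b&(Z>.035)];print('all',cv2.minAreaRect((al[:,:2]*1000).astype(np.float32)))
c=X[b&(Z>.035)&(Z<.047)&(g>75)];print('handle',len(c),c.mean(0),cv2.minAreaRect((c[:,:2]*1000).astype(np.float32)))
w=X[sub(300,330,200,300)];print('table z',np.median(w[:,2]))
for n,(u,v) in dict(lab=(375,238)).items():pass
gl=X[dk&(Z<.012)&(Z>.003)&(g>130)];print('plate',cv2.minAreaRect((gl[:,:2]*1000).astype(np.float32)))
E
```

```text
knob 69 [ 0.52290983 -0.07184935  0.07255872]
hinge 24 [ 0.47887947 -0.01789194  0.04839459] [ 0.47781467 -0.01882555  0.04758299]
rim 866 0.02446408392309571 ((527.5390014648438, -23.539203643798828), (82.29100799560547, 116.08893585205078), 83.37385559082031)
rimcol ((544.3164672851562, -25.270275115966797), (82.53987884521484, 82.09710693359375), 83.4915542602539)
blocktop 237 ((460.9431457519531, 151.05328369140625), (23.00385284423828, 53.94481658935547), 76.23069763183594)
rib 88 [0.46373574 0.14364929 0.11334867] ((481.95751953125, 118.42481994628906), (34.9017219543457, 109.01156616210938), 34.30615234375)
all ((469.85296630859375, 123.55182647705078), (54.16779708862305, 132.05543518066406), 19.48876953125)
handle 106 [0.46692395 0.17612629 0.04278984] ((467.0373840332031, 175.38168334960938), (35.14860916137695, 53.756011962890625), 75.47169494628906)
table z 0.0007117928360054759
plate ((523.6835327148438, -34.83598327636719), (170.39254760742188, 188.82789611816406), 88.68953704833984)
```

```bash
cat >> h.py <<'E'
def plan(pos,rv,tgt,Rt,n,dec=3,show=True):
    """straight line, n rows; returns rounded rows and resulting pose"""
    p=np.array(pos,float);Rc=R.from_rotvec(rv);Rt=Rt if Rt is not None else Rc
    S=[];W=[];p0=p.copy();
    for i in range(n):
        k=n-i
        ds=Rc.inv().apply((np.array(tgt)-p)/k)/.25; w=(Rc.inv()*Rt).as_rotvec()/k/np.radians(60)
        ds=np.round(ds,dec);w=np.round(w,dec);S.append(ds.tolist());W.append(w.tolist())
        p=p+Rc.apply(ds*.25);Rc=Rc*R.from_rotvec(w*np.radians(60))
    if show:
        for j in range(0,n,8): print('slide',S[j:j+8],'\ntwist',W[j:j+8])
        print('end',p.round(4),Rc.as_rotvec().round(4),'step mm',np.linalg.norm(np.array(S[0]))*250)
    return S,W,p,Rc.as_rotvec()
def down(yaw): # tool z down, tool y at world angle yaw (deg)
    a=np.radians(yaw);y=np.array([np.cos(a),np.sin(a),0]);z=np.array([0,0,-1.]);return R.from_matrix(np.stack([np.cross(y,z),y,z],1))
E
python3 - <<'E'
from h import *
from plant import robot
s=robot.read_state()
p,d,T,K=load('top0.npz');X=cloud(d,T,K).reshape(-1,3)
a=np.array([.196,.567]);b=np.array([.523,-.072]);L=np.linalg.norm(b-a);u=(b-a)/L;n=np.array([-u[1],u[0]])
t=(X[:,:2]-a)@u;o=(X[:,:2]-a)@n
for lo in np.arange(-.1,.9,.1):
    m=(t>lo)&(t<lo+.1)&(abs(o)<.13);print(round(lo,1),X[m,2].max().round(3) if m.any() else None, end='; ')
print()
plan(s['tool_pos'],s['orientation'],[.523,-.072,.17],down(-6.5),16)
E
```

```text
-0.1 -0.809; 0.0 0.091; 0.1 0.133; 0.2 0.161; 0.3 0.059; 0.4 0.059; 0.5 0.908; 0.6 0.052; 0.7 0.075; 0.8 0.136; 
slide [[-0.129, -0.124, 0.012], [-0.14, -0.113, 0.012], [-0.149, -0.1, 0.012], [-0.157, -0.088, 0.012], [-0.163, -0.074, 0.012], [-0.169, -0.06, 0.012], [-0.174, -0.045, 0.012], [-0.177, -0.031, 0.012]] 
twist [[-0.0, 0.0, 0.081], [-0.0, 0.0, 0.081], [-0.0, 0.0, 0.081], [-0.0, 0.0, 0.081], [-0.0, 0.0, 0.081], [-0.0, 0.0, 0.081], [-0.0, 0.0, 0.08], [-0.0, 0.0, 0.081]]
slide [[-0.179, -0.016, 0.012], [-0.179, -0.001, 0.012], [-0.179, 0.015, 0.012], [-0.177, 0.03, 0.012], [-0.173, 0.044, 0.012], [-0.169, 0.059, 0.013], [-0.164, 0.073, 0.012], [-0.157, 0.086, 0.013]] 
twist [[-0.0, 0.0, 0.08], [-0.0, 0.0, 0.081], [-0.0, 0.0, 0.08], [-0.0, 0.0, 0.081], [-0.0, 0.0, 0.08], [-0.0, 0.0, 0.081], [-0.0, 0.001, 0.08], [-0.001, 0.001, 0.081]]
end [ 0.5229 -0.072   0.1699] [-2.3443e+00 -2.0913e+00 -1.0000e-03] step mm 44.83372056834007
```

Emit:
play_rows --slide '[[-0.13,-0.124,0],[-0.14,-0.113,0],[-0.149,-0.1,0],[-0.157,-0.088,0],[-0.163,-0.074,0],[-0.169,-0.06,0.0],[-0.174,-0.045,0.0],[-0.177,-0.031,0.0]]' --twist '[[0,0,0.081],[0,0,0.081],[0,0,0.081],[0,0,0.081],[0,0,0.081],[0,0,0.081],[0,0,0.08],[0,0,0.081]]' --fingers -1

```text
t: 0.9
tool_pos: [0.3602, 0.2458, 0.2184]
orientation: [-1.525, -2.747, 0.0]
force: [1.2, 1.1, 0.3]
opening: 0.0933
gripper_force: 0.0
```

Emit:
play_rows --slide '[[-0.179,-0.016,0.02],[-0.179,-0.001,0.02],[-0.179,0.015,0.02],[-0.177,0.03,0.02],[-0.173,0.044,0.02],[-0.169,0.059,0.02],[-0.164,0.073,0.02],[-0.157,0.086,0.02]]' --twist '[[0,0,0.08],[0,0,0.081],[0,0,0.08],[0,0,0.081],[0,0,0.08],[0,0,0.081],[0,0,0.08],[0,0,0.081]]'

```text
t: 1.7
tool_pos: [0.5237, -0.0734, 0.1781]
orientation: [-2.348, -2.087, 0.0]
force: [0.6, 1.2, 1.2]
opening: 0.0932
gripper_force: 0.0
```

```bash
cat >> h.py <<'E'
def wcloud(d,T,K):
    v,u=np.mgrid[:480,:640];x=(u-K[2])/K[0];y=(v-K[3])/K[1];r=np.hypot(x,y)+1e-9
    t=np.tan(np.minimum(r,1.5));P=np.stack([x/r*t*d,y/r*t*d,d],-1);return P@T[:3,:3].T+T[:3,3]
def shoot(name,f):
    from plant import cams
    c=cams.get_calibration(name);p,d=cams.read_camera(name);T=c['world_from_camera'];K=[c['fx'],c['fy'],c['cx'],c['cy']]
    np.savez(f+'.npz',p=p,d=d,T=T,K=K);cv2.imwrite(f'pics/{f}.png',p[:,:,::-1]);return p,d,T,K
E
python3 - <<'E'
from h import *
p,d,T,K=shoot('wrist','w1');print(T.round(3),K,(d>0).mean());X=wcloud(d,T,K);Z=X[...,2]
x,y=X[...,0],X[...,1]
reg=(x>.42)&(x<.62)&(y>-.12)&(y<.06)&(d>0)
k=X[reg&(Z>.066)&(Z<.078)];print('knob',len(k),k.mean(0),k.min(0),k.max(0))
h=X[reg&(Z>.044)&(Z<.055)&(abs(x-.478)<.02)&(abs(y+.018)<.02)];print('hinge',len(h),h.mean(0),(h.min(0)+h.max(0))/2)
m=reg&(abs(Z-.024)<.002);r=X[m];print('rim',len(r),cv2.minAreaRect((r[:,:2]*1000).astype(np.float32)))
f=X[reg&(abs(Z-.006)<.002)&(x>.5)&(x<.6)&(abs(y+.026)<.035)];print('floor',len(f),cv2.minAreaRect((f[:,:2]*1000).astype(np.float32)))
E
```

```text
[[ 0.993 -0.111 -0.036  0.534]
 [-0.117 -0.95  -0.29   0.008]
 [-0.002  0.292 -0.956  0.345]
 [ 0.     0.     0.     1.   ]] [371.64829954431775, 371.64829954431775, 316.7340748696606, 239.15894771941413] 0.996201171875
knob 350 [ 0.52441878 -0.07315153  0.07285359] [ 0.51593357 -0.08131085  0.07001807] [ 0.53245122 -0.06473737  0.07506794]
hinge 108 [ 0.48072419 -0.01918362  0.04989721] [ 0.48035489 -0.01905515  0.04862235]
rim 3394 ((534.0363159179688, -25.590782165527344), (82.36749267578125, 106.21070098876953), 82.66526794433594)
floor 3153 ((548.0205688476562, -25.165733337402344), (69.26446533203125, 96.43907928466797), 89.43009185791016)
```

View pics/w1.png

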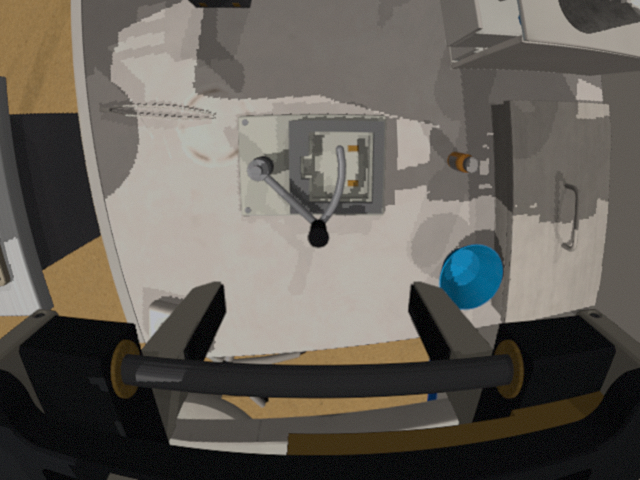

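Emit:
play_rows --slide '[[0,0,0.1],[0,0,0.1],[0,0,0.1],[0,0,0.1],[0,0,0.08],[0,0,0.06],[0,0,0],[0,0,0]]' --twist '[[0,0,0],[0,0,0],[0,0,0],[0,0,0],[0,0,0],[0,0,0],[0,0,0],[0,0,0]]' --fingers 0.1

```text
t: 2.55
tool_pos: [0.5235, -0.0715, 0.0439]
orientation: [-2.344, -2.091, 0.0]
force: [0.8, -0.4, -0.7]
opening: 0.0421
gripper_force: 0.0
```

Emit:
play_rows --slide '[[0,0,0],[0,0,0],[0,0,0],[0,0,0],[0,0,0],[0,0,0],[0,0,0],[0,0,0]]' --twist '[[0,0,0],[0,0,0],[0,0,0],[0,0,0],[0,0,0],[0,0,0],[0,0,0],[0,0,0]]' --fingers 1 --force 8

```text
t: 3.35
tool_pos: [0.5244, -0.072, 0.0444]
orientation: [2.343, 2.09, 0.001]
force: [3.7, -4.0, 2.9]
opening: 0.0161
gripper_force: 8.0
```

```bash
cat >> h.py <<'E'
def arc(pos,rv,hinge,a0,a1,n,r=.07):
    Rc=R.from_rotvec(rv);h=np.array(hinge);S=[];p=np.array(pos,float)
    for i in range(1,n+1):
        a=np.radians(a0+(a1-a0)*i/n);t=np.array([h[0]+r*np.cos(a),h[1]+r*np.sin(a),pos[2]])
        s=np.round(Rc.inv().apply(t-p)/.25,3);p=p+Rc.apply(s*.25);S.append(s.tolist())
    print(S,p)
E
python3 - <<'E'
from h import *
arc([.5244,-.0722,.044],[-2.344,-2.091,0],[.4805,-.0191],-51,-124,8)
E
```

```text
[[-0.034, -0.032, 0.0], [-0.024, -0.038, 0.0], [-0.017, -0.041, 0.0], [-0.01, -0.044, 0.0], [-0.004, -0.044, 0.0], [0.004, -0.044, 0.0], [0.01, -0.044, 0.0], [0.018, -0.041, 0.0]] [ 0.44131143 -0.07703232  0.04402459]
```

Emit:
play_rows --slide '[[-0.034,-0.032,0.0],[-0.024,-0.038,0.0],[-0.017,-0.041,0.0],[-0.01,-0.044,0.0],[-0.004,-0.044,0.0],[0.004,-0.044,0.0],[0.01,-0.044,0.0],[0.018,-0.041,0.0]]' --twist '[[0,0,0],[0,0,0],[0,0,0],[0,0,0],[0,0,0],[0,0,0],[0,0,0],[0,0,0]]'

```text
t: 4.15
tool_pos: [0.4399, -0.0766, 0.0436]
orientation: [2.344, 2.09, 0.0]
force: [15.3, -10.4, -7.7]
opening: 0.0203
gripper_force: 8.0
```

Emit:
play_rows --slide '[[0,0,0],[0,0,0],[0,0,0],[0,0,0],[0,0,-0.1],[0,0,-0.15],[0,0,-0.15],[0,0,-0.15]]' --twist '[[0,0,0],[0,0,0],[0,0,0],[0,0,0],[0,0,0],[0,0,0],[0,0,0],[0,0,0]]' --fingers 0.1

```text
t: 4.95
tool_pos: [0.4398, -0.0761, 0.1821]
orientation: [-2.343, -2.091, 0.001]
force: [1.2, -0.7, -0.6]
opening: 0.0415
gripper_force: 0.0
```

```bash
python3 - <<'E'
from h import *
from plant import robot
s=robot.read_state()
plan(s['tool_pos'],s['orientation'],[.467,.15,.18],down(-13.8),8)
E
```

```text
slide [[0.114, 0.001, 0.001], [0.114, -0.001, 0.001], [0.114, -0.003, 0.001], [0.114, -0.005, 0.001], [0.114, -0.006, 0.001], [0.113, -0.008, 0.001], [0.113, -0.01, 0.001], [0.113, -0.013, 0.002]] 
twist [[-0.0, -0.0, 0.015], [-0.0, -0.0, 0.015], [-0.0, -0.0, 0.015], [-0.0, -0.0, 0.015], [-0.0, -0.0, 0.015], [-0.0, -0.0, 0.015], [-0.001, -0.0, 0.016], [-0.0, -0.0, 0.015]]
end [0.4669 0.1499 0.18  ] [-2.4716e+00 -1.9386e+00  1.0000e-04] step mm 28.50219289809119
```

Emit:
play_rows --slide '[[0.114,0.001,0],[0.114,-0.001,0],[0.114,-0.003,0],[0.114,-0.005,0],[0.114,-0.006,0],[0.113,-0.008,0],[0.113,-0.01,0],[0.113,-0.013,0]]' --twist '[[0,0,0.015],[0,0,0.015],[0,0,0.015],[0,0,0.015],[0,0,0.015],[0,0,0.015],[0,0,0.016],[0,0,0.015]]'

```text
t: 5.75
tool_pos: [0.4672, 0.1509, 0.1808]
orientation: [-2.472, -1.938, 0.001]
force: [0.1, -1.0, 0.5]
opening: 0.0419
gripper_force: 0.0
```

```bash
python3 - <<'E'
from h import *
from plant import robot
p,d,T,K=shoot('wrist','w2');X=wcloud(d,T,K);Z=X[...,2];x,y=X[...,0],X[...,1];print(robot.read_state()['tool_pos'])
reg=(abs(x-.465)<.05)&(y>.12)&(y<.2)&(d>0)
def rect(m,n):
    q=X[m];print(n,len(q),q[:,2].mean().round(4),[np.round(e,1) for e in cv2.minAreaRect((q[:,:2]*1000).astype(np.float32))])
rect(reg&(abs(Z-.048)<.0025),'block top');rect(reg&(Z>.0525)&(Z<.06),'rib');rect(reg&(abs(Z-.042)<.0025)&(y>.163),'handle')
rd=(x>.42)&(x<.62)&(y>-.12)&(y<.06)&(d>0)
g=p.astype(int).max(2)
rect(rd&(abs(Z-.024)<.002)&(x>.49),'rim')
rect(rd&(abs(Z-.006)<.002)&(x>.51)&(x<.59)&(abs(y+.026)<.034),'floor')
k=X[rd&(Z>.066)&(Z<.078)];print('knob',len(k),k.mean(0))
o=p[0:240,100:500];cv2.imwrite('pics/w2c.png',cv2.resize(o,(800,480))[:,:,::-1])
E
```

```text
[0.46730703 0.15430551 0.18080474]
block top 1169 0.0489 [array([462.1, 148.6]), array([20.2, 54.3]), np.float64(76.6)]
rib 336 0.056 [array([461.7, 149. ]), array([19.4, 11.4]), np.float64(76.3)]
handle 479 0.0429 [array([462.7, 171.3]), array([44.7, 23.3]), np.float64(44.9)]
rim 89 0.0239 [array([567.7,  12.4]), array([ 4.8, 47.9]), np.float64(78.4)]
floor 0 nan [array([0., 0.]), array([0., 0.]), np.float64(0.0)]
knob 0 [nan nan nan]<stdin>:6: RuntimeWarning: Mean of empty slice.
  ret = ret.dtype.type(ret / rcount)
<stdin>:12: RuntimeWarning: Mean of empty slice.
  ret = um.true_divide(
```

View pics/w2.png

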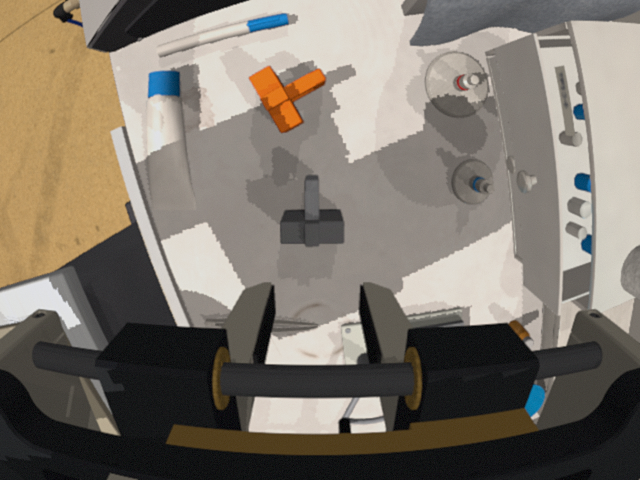

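```bash
python3 - <<'E'
from h import *
from plant import robot
s=robot.read_state();print(s['tool_pos'])
_,_,p,r=plan(s['tool_pos'],s['orientation'],[.4687,.1801,.09],down(-13.5),3)
_,_,p,r=plan(p,r,[.4687,.1801,.010],None,5)
# lift 2 rows then tilt 8 rows
e=np.array([.2334,.9724,0]);
p=np.array([.4687,.1801,.010])
_,_,p,r=plan(p,r,p+[0,0,.05],None,2)
R1=R.from_rotvec(r)*R.from_rotvec([0,np.radians(60),0])
gp=np.array([.4687,.1801,0])-.043*e+[0,0,.0505+.006]
tz=R1.apply([0,0,1]);print(tz)
_,_,p,r=plan(p,r,gp+.019*tz,R1,8)
_,_,p,r=plan(p,r,p-[0,0,.007],None,2)
E
```

```text
[0.46730703 0.15430551 0.18080474]
slide [[0.034, -0.006, 0.121], [0.034, -0.006, 0.121], [0.033, -0.007, 0.121]] 
twist [[-0.0, -0.001, -0.002], [-0.001, -0.001, -0.002], [-0.0, -0.0, -0.001]]
end [0.4686 0.1801 0.0901] [-2.4672e+00 -1.9445e+00  2.0000e-04] step mm 31.4573123454627
slide [[0.0, 0.0, 0.064], [0.0, 0.0, 0.064], [0.0, 0.0, 0.064], [0.0, 0.0, 0.064], [0.0, 0.0, 0.064]] 
twist [[0.0, 0.0, 0.0], [0.0, 0.0, 0.0], [-0.0, 0.0, 0.0], [0.0, 0.0, 0.0], [0.0, 0.0, 0.0]]
end [0.4686 0.1801 0.0101] [-2.4672e+00 -1.9445e+00  2.0000e-04] step mm 16.0
slide [[0.0, -0.0, -0.1], [0.0, -0.0, -0.1]] 
twist [[0.0, 0.0, 0.0], [0.0, 0.0, -0.0]]
end [0.4687 0.1801 0.06  ] [-2.4672e+00 -1.9445e+00  2.0000e-04] step mm 25.0
[ 0.202246    0.84208774 -0.4999848 ]
slide [[-0.013, 0.0, 0.006], [-0.014, 0.0, 0.005], [-0.015, 0.0, 0.003], [-0.015, 0.0, 0.001], [-0.015, 0.0, -0.001], [-0.014, 0.0, -0.003], [-0.014, 0.0, -0.005], [-0.013, 0.0, -0.006]] 
twist [[-0.0, 0.125, -0.0], [-0.0, 0.125, -0.0], [-0.0, 0.125, -0.0], [-0.0, 0.125, -0.0], [-0.0, 0.125, 0.0], [-0.0, 0.125, 0.0], [-0.0, 0.125, 0.0], [-0.0, 0.125, -0.0]]
end [0.4625 0.1543 0.047 ] [-1.797  -1.4161 -1.0373] step mm 3.5794552658190883
slide [[-0.012, 0.0, 0.007], [-0.012, 0.0, 0.007]] 
twist [[0.0, 0.0, 0.0], [0.0, 0.0, 0.0]]
end [0.4625 0.1544 0.04  ] [-1.797  -1.4161 -1.0373] step mm 3.473110997362451
```

Emit:
play_rows --slide '[[0.034,-0.006,0.12],[0.034,-0.006,0.12],[0.033,-0.007,0.12],[0,0,0.064],[0,0,0.064],[0,0,0.064],[0,0,0.064],[0,0,0.064]]' --twist '[[0,0,-0.002],[0,0,-0.002],[0,0,-0.001],[0,0,0],[0,0,0],[0,0,0],[0,0,0],[0,0,0]]'

```text
t: 6.6
tool_pos: [0.4684, 0.1752, 0.0101]
orientation: [-2.466, -1.945, 0.002]
force: [-0.1, 0.3, 0.4]
opening: 0.0418
gripper_force: 0.0
```

Emit:
play_rows --slide '[[0,0,0],[0,0,0],[0,0,0],[0,0,0],[0,0,0],[0,0,0],[0,0,0],[0,0,0]]' --twist '[[0,0,0],[0,0,0],[0,0,0],[0,0,0],[0,0,0],[0,0,0],[0,0,0],[0,0,0]]' --fingers 1 --force 40

```text
t: 7.4
tool_pos: [0.4696, 0.1756, 0.0121]
orientation: [2.466, 1.945, 0.002]
force: [-0.7, 0.7, 6.9]
opening: 0.0114
gripper_force: 40.2
```

Emit:
play_rows --slide '[[0,0,-0.1],[0,0,-0.1],[-0.013,0.0,0.006],[-0.014,0.0,0.005],[-0.015,0.0,0.003],[-0.015,0.0,0.001],[-0.015,0.0,-0.001],[-0.014,0.0,-0.003]]' --twist '[[0,0,0],[0,0,0],[0,0.125,0],[0,0.125,0],[0,0.125,0],[0,0.125,0],[0,0.125,0],[0,0.125,0]]'

```text
t: 8.2
tool_pos: [0.4651, 0.1551, 0.0524]
orientation: [-1.987, -1.567, -0.833]
force: [-0.5, 0.0, -4.0]
opening: 0.0118
gripper_force: 40.2
```

Emit:
play_rows --slide '[[-0.014,0.0,-0.005],[-0.013,0.0,-0.006],[0,0,0],[0,0,0],[0,0,0],[0,0,0],[0,0,0],[0,0,0]]' --twist '[[0,0.125,0],[0,0.125,0],[0,0,0],[0,0,0],[0,0,0],[0,0,0],[0,0,0],[0,0,0]]'

```text
t: 9.0
tool_pos: [0.4632, 0.1498, 0.0492]
orientation: [-1.796, -1.421, -1.038]
force: [0.4, -0.4, -2.2]
opening: 0.0113
gripper_force: 40.2
```

```bash
python3 - <<'E'
from h import *
from plant import robot
s=robot.read_state();print(s['tool_pos'],R.from_rotvec(s['orientation']).as_matrix()[:,2],s['q'].round(2) if hasattr(s['q'],'round') else s['q'],s['force'])
p,d,T,K=shoot('scene','s2');X=cloud(d,T,K)
m=(abs(X[...,0]-.46)<.06)&(X[...,1]>.08)&(X[...,1]<.2)&(X[...,2]<.03)&(p.max(2)<80);
print(X[m].min(0) if m.any() else 0)
cv2.imwrite('pics/s2c.png',cv2.resize(p[200:380,180:420],(800,600))[:,:,::-1])
E
```

```text
[0.46323979 0.14978007 0.04915617] [ 0.20208392  0.84133548 -0.50131497] [-0.53  0.21  2.16  1.    1.38 -0.83] [ 0.36458264 -0.42548465 -2.21777798]
[ 0.41801729  0.08388717 -0.00200769]
```

View pics/s2c.png

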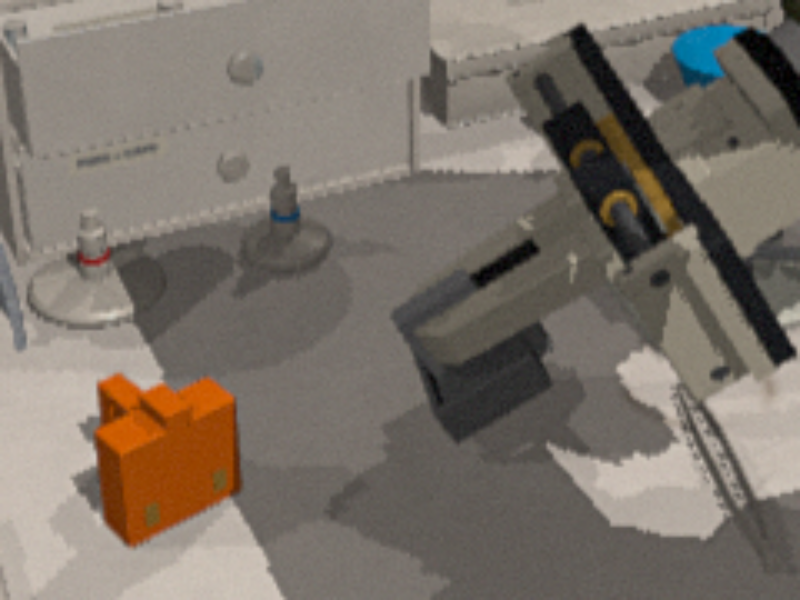

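The crop shows the cartridge held by its handle at about a 60° lean, just off the worktop and well clear of the orange look-alike. I'll lower it and let go.

Emit:
play_rows --slide '[[-0.012,0,0.007],[-0.012,0,0.007],[-0.012,0,0.007],[0,0,0],[0,0,0],[0,0,0],[0,0,0],[0,0,0]]' --twist '[[0,0,0],[0,0,0],[0,0,0],[0,0,0],[0,0,0],[0,0,0],[0,0,0],[0,0,0]]'

```text
t: 9.85
tool_pos: [0.463, 0.15, 0.039]
orientation: [-1.794, -1.415, -1.04]
force: [-3.2, -0.8, 10.9]
opening: 0.0118
gripper_force: 40.3
```

Emit:
play_rows --slide '[[0,0,0],[0,0,0],[0,0,0],[0,0,0],[0,0,0],[0,0,0],[0,0,-0.1],[0,0,-0.1]]' --twist '[[0,0,0],[0,0,0],[0,0,0],[0,0,0],[0,0,0],[0,0,0],[0,0,0],[0,0,0]]' --fingers -1

```text
t: 10.65
tool_pos: [0.4517, 0.1078, 0.0628]
orientation: [-1.795, -1.416, -1.036]
force: [0.9, 0.4, 0.6]
opening: 0.0709
gripper_force: 0.0
```

Emit:
play_rows --slide '[[0,0,-0.15],[0,0,-0.15],[0,0,-0.1],[0,0,0],[0,0,0],[0,0,0],[0,0,0],[0,0,0]]' --twist '[[0,0,0],[0,-0.1,0],[0,-0.125,0],[0,-0.125,0],[0,-0.125,0],[0,-0.125,0],[0,-0.125,0],[0,-0.125,0]]'

```text
t: 11.45
tool_pos: [0.4336, 0.0243, 0.1164]
orientation: [-2.392, -1.885, -0.187]
force: [-1.1, -0.1, -1.0]
opening: 0.0933
gripper_force: 0.0
```

```bash
python3 - <<'E'
from h import *
from plant import robot
s=robot.read_state();print(s['tool_pos'],s['orientation'])
p,d,T,K=shoot('scene','s3');X=cloud(d,T,K)
cv2.imwrite('pics/s3c.png',cv2.resize(p[200:380,180:420],(800,600))[:,:,::-1])
p,d,T,K=shoot('top','t3');X=cloud(d,T,K);x,y,Z=[X[...,i] for i in range(3)]
reg=(abs(x-.46)<.06)&(y>.08)&(y<.2)&(d>0)
def rect(m,n):
    q=X[m];print(n,len(q),q[:,2].mean().round(4),[np.round(e,1) for e in cv2.minAreaRect((q[:,:2]*1000).astype(np.float32))])
rect(reg&(abs(Z-.020)<.004),'block');rect(reg&(abs(Z-.054)<.004),'handle')
E
```

```text
[0.43361314 0.02429707 0.11637762] [-2.39179005 -1.88451089 -0.18667568]
block 612 0.0207 [array([452.3, 115.8]), array([54.6, 54.1]), np.float64(76.4)]
handle 133 0.0544 [array([453.3, 119.1]), array([35.4, 12. ]), np.float64(76.1)]
```

View pics/s3c.png

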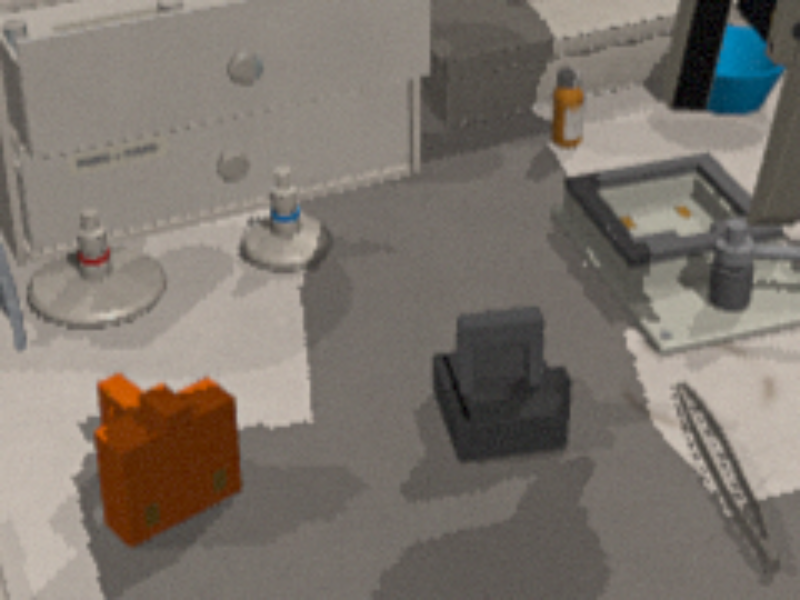

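The crop shows the cartridge standing upright with its handle on top, and both the orange part and the dock untouched. Next I take it by the handle from above.

```bash
python3 - <<'E'
from h import *
from plant import robot
s=robot.read_state()
_,_,p,r=plan(s['tool_pos'],s['orientation'],[.4533,.1191,.11],down(-13.8),8)
E
```

```text
slide [[0.046, -0.001, 0.01], [0.046, -0.001, 0.01], [0.046, -0.001, 0.009], [0.046, -0.001, 0.008], [0.047, -0.001, 0.007], [0.046, -0.001, 0.006], [0.047, -0.001, 0.005], [0.047, -0.002, 0.004]] 
twist [[0.0, -0.018, 0.001], [0.0, -0.018, 0.001], [0.0, -0.019, 0.002], [0.001, -0.018, 0.001], [0.0, -0.019, 0.002], [0.001, -0.018, 0.001], [0.0, -0.019, 0.002], [0.001, -0.018, 0.001]]
end [0.4533 0.1192 0.1099] [-2.4715e+00 -1.9386e+00 -1.0000e-04] step mm 11.771257366993552
```

Emit:
play_rows --slide '[[0.046,-0.001,0.01],[0.046,-0.001,0.01],[0.046,-0.001,0.009],[0.046,-0.001,0.008],[0.047,-0.001,0.007],[0.046,-0.001,0.006],[0.047,-0.001,0.005],[0.047,-0.002,0.004]]' --twist '[[0,-0.018,0.001],[0,-0.018,0.001],[0,-0.019,0.002],[0,-0.018,0.001],[0,-0.019,0.002],[0,-0.018,0.001],[0,-0.019,0.002],[0,-0.018,0.001]]' --fingers 0.1

```text
t: 12.35
tool_pos: [0.4522, 0.1161, 0.1076]
orientation: [-2.475, -1.926, -0.001]
force: [-0.5, -0.4, 0.4]
opening: 0.0421
gripper_force: 0.0
```

```bash
python3 - <<'E'
from h import *
from plant import robot
s=robot.read_state();print(s['tool_pos'],s['orientation'])
p,d,T,K=shoot('top','t4');X=cloud(d,T,K);x,y,Z=[X[...,i] for i in range(3)];g=p.astype(int).max(2)
def rect(m,n):
    q=X[m];print(n,len(q),q[:,2].mean().round(4),[np.round(e,1) for e in cv2.minAreaRect((q[:,:2]*1000).astype(np.float32))])
rd=(x>.42)&(x<.62)&(y>-.12)&(y<.04)&(d>0)
for nm,f in (('t',None),('w1','w1.npz')):
    if f: p,d,T,K=load(f);X=wcloud(d,T,K);x,y,Z=[X[...,i] for i in range(3)];g=p.astype(int).max(2)
    u=np.array([np.cos(np.radians(-7)),np.sin(np.radians(-7))]);h=np.array([.4800,-.0188])
    a=(X[...,:2]-h)@u;b=(X[...,:2]-h)@np.array([-u[1],u[0]])
    rd=(d>0)&(abs(b)<.06)
    m=rd&(abs(Z-.024)<.0025)&(a>.021)&(g<140);rect(m,nm+' rim')
    # pocket walls: where floor ends (z<.010)
    fl=rd&(Z<.011)&(Z>.002)&(abs(a-.07)<.034)&(abs(b)<.034)
    rect(fl,nm+' floor')
    k=X[rd&(Z>.066)&(Z<.08)];
    q=np.c_[a[m],b[m]]*1000;print('rim a,b range',np.percentile(q,[1,99],axis=0).round(1))
p,d,T,K=load('t4.npz')
o=cv2.resize(p[205:300,340:440],(700,665)[0:2] if 0 else (600,570),interpolation=cv2.INTER_CUBIC);cv2.imwrite('pics/t4c.png',o[:,:,::-1])
E
```

```text
[0.45217535 0.11609548 0.10758456] [-2.47457148e+00 -1.92647155e+00 -9.96974530e-04]
t rim 858 0.0243 [array([692.5, -53.7]), array([119.5, 383.3]), np.float64(85.8)]
t floor 818 0.0067 [array([545.3, -26. ]), array([56.4, 57.8]), np.float64(83.3)]
rim a,b range [[ 24.1 -45. ]
 [406.5  49.6]]
w1 rim 4333 0.0249 [array([696.4, -45.9]), array([119.6, 386.5]), np.float64(83.2)]
w1 floor 3199 0.0071 [array([546.6, -27.4]), array([56.8, 58.4]), np.float64(83.5)]
rim a,b range [[ 25.7 -50.2]
 [407.6  50.8]]
```

View pics/t4c.png

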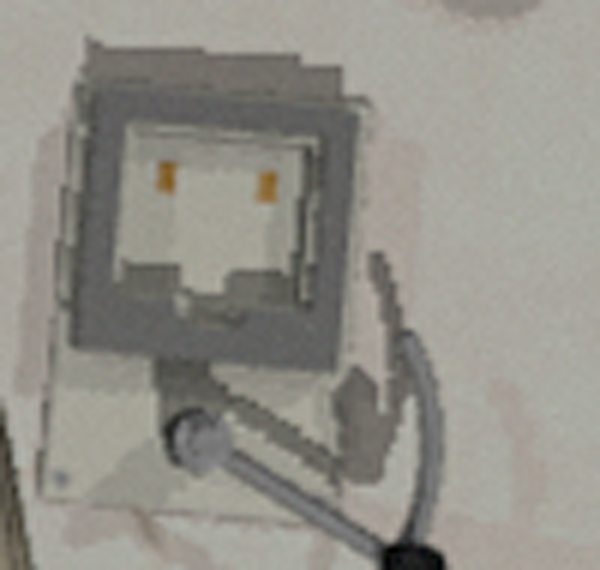

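The crop shows the bolt swung clear to the lower right and the pocket open, with its notch facing the hinge. The pocket centre comes out near (0.550, -0.027) with a yaw of -6.6°, and three estimates agree on that. I'll grasp the cartridge now.

```bash
python3 - <<'E'
from h import *
from plant import robot
s=robot.read_state()
_,_,p,r=plan(s['tool_pos'],s['orientation'],[.4533,.1191,.030],down(-13.8),6)
E
```

```text
slide [[0.001, 0.001, 0.052], [0.001, 0.0, 0.052], [0.001, 0.0, 0.052], [0.001, 0.001, 0.051], [0.001, 0.0, 0.052], [0.001, 0.001, 0.051]] 
twist [[-0.001, -0.001, -0.001], [-0.001, -0.001, -0.001], [-0.0, -0.0, -0.001], [-0.001, -0.001, -0.001], [-0.0, -0.0, -0.001], [-0.001, -0.001, -0.001]]
end [0.4534 0.1191 0.0301] [2.4724e+00 1.9378e+00 1.0000e-04] step mm 13.004806803639951
```

Emit:
play_rows --slide '[[0.002,0,0.052],[0.002,0,0.052],[0.002,0,0.052],[0.002,0,0.051],[0.001,0,0.052],[0.001,0,0.051],[0,0,0],[0,0,0]]' --twist '[[0,-0.001,-0.001],[0,-0.001,-0.001],[0,0,-0.001],[0,-0.001,-0.001],[0,0,-0.001],[0,-0.001,-0.001],[0,0,0],[0,0,0]]'

```text
t: 13.2
tool_pos: [0.4532, 0.1189, 0.0307]
orientation: [-2.471, -1.939, 0.003]
force: [-0.1, 0.4, -0.0]
opening: 0.0418
gripper_force: 0.0
```

Emit:
play_rows --slide '[[0,0,0],[0,0,0],[0,0,0],[0,0,0],[0,0,0],[0,0,0],[0,0,0],[0,0,0]]' --twist '[[0,0,0],[0,0,0],[0,0,0],[0,0,0],[0,0,0],[0,0,0],[0,0,0],[0,0,0]]' --fingers 1 --force 30

```text
t: 14.0
tool_pos: [0.4538, 0.1189, 0.0314]
orientation: [2.472, 1.938, -0.001]
force: [1.8, -0.2, 0.7]
opening: 0.0121
gripper_force: 30.0
```

```bash
python3 - <<'E'
from h import *
from plant import robot
s=robot.read_state();print(s['tool_pos'],s['orientation'],s['opening'],R.from_rotvec(s['orientation']).as_matrix().round(3).tolist())
_,_,p,r=plan(s['tool_pos'],s['orientation'],s['tool_pos']+np.array([0,0,.08]),None,3)
_,_,p,r=plan(p,r,[.5498,-.0272,.10],down(-96.6),13)
E
```

```text
[0.45384984 0.11892202 0.03136409] [ 2.47166701e+00  1.93847290e+00 -9.94671917e-04] 0.012147016540611774 [[0.238, 0.971, -0.0], [0.971, -0.238, -0.001], [-0.001, -0.0, -1.0]]
slide [[-0.0, -0.0, -0.107], [-0.0, -0.0, -0.106], [-0.0, -0.0, -0.107]] 
twist [[0.0, 0.0, 0.0], [0.0, 0.0, 0.0], [0.0, 0.0, 0.0]]
end [0.4539 0.119  0.1114] [ 2.4717e+00  1.9385e+00 -1.0000e-03] step mm 26.75
slide [[-0.037, 0.039, 0.004], [-0.032, 0.043, 0.003], [-0.027, 0.047, 0.004], [-0.022, 0.049, 0.003], [-0.016, 0.051, 0.004], [-0.01, 0.053, 0.003], [-0.004, 0.054, 0.004], [0.001, 0.054, 0.003]] 
twist [[0.0, 0.0, 0.106], [0.0, 0.0, 0.106], [0.0, 0.0, 0.106], [0.0, 0.0, 0.106], [0.0, 0.0, 0.106], [0.0, 0.0, 0.106], [0.0, 0.0, 0.106], [0.0, 0.0, 0.106]]
slide [[0.007, 0.053, 0.004], [0.013, 0.052, 0.003], [0.019, 0.05, 0.004], [0.025, 0.048, 0.003], [0.03, 0.045, 0.004]] 
twist [[0.0, 0.0, 0.106], [0.0, 0.0, 0.107], [0.0, 0.0, 0.106], [0.0, 0.0, 0.107], [0.001, 0.0, 0.106]]
end [ 0.5498 -0.0272  0.1   ] [-3.1361e+00  1.8050e-01  3.0000e-04] step mm 13.476831971943554
```

Emit:
play_rows --slide '[[0,0,-0.107],[0,0,-0.106],[0,0,-0.107],[-0.037,0.039,0.004],[-0.032,0.043,0.003],[-0.027,0.047,0.004],[-0.022,0.049,0.003],[-0.016,0.051,0.004]]' --twist '[[0,0,0],[0,0,0],[0,0,0],[0,0,0.106],[0,0,0.106],[0,0,0.106],[0,0,0.106],[0,0,0.106]]'

```text
t: 14.8
tool_pos: [0.4896, 0.0623, 0.1057]
orientation: [-2.911, -1.181, 0.005]
force: [-0.6, 1.1, -1.5]
opening: 0.0113
gripper_force: 30.0
```

Emit:
play_rows --slide '[[-0.01,0.053,0.003],[-0.004,0.054,0.004],[0.001,0.054,0.003],[0.007,0.053,0.004],[0.013,0.052,0.003],[0.019,0.05,0.004],[0.025,0.048,0.003],[0.03,0.045,0.004]]' --twist '[[0,0,0.106],[0,0,0.106],[0,0,0.106],[0,0,0.106],[0,0,0.107],[0,0,0.106],[0,0,0.107],[0,0,0.106]]'

```text
t: 15.6
tool_pos: [0.5488, -0.0276, 0.0986]
orientation: [3.135, -0.188, -0.005]
force: [-0.5, -0.4, -2.6]
opening: 0.0118
gripper_force: 30.0
```

```bash
python3 - <<'E'
from h import *
from plant import robot
p,d,T,K=shoot('wrist','w5')
s=robot.read_state();print(s['t'],s['tool_pos'],s['orientation'],s['opening'])
X=wcloud(d,T,K);x,y,Z=[X[...,i] for i in range(3)]
c=(abs(x-.55)<.07)&(abs(y+.027)<.07)&(d>0)
for lo in np.arange(.05,.13,.01): print(lo.round(2),(c&(Z>lo)&(Z<lo+.01)).sum(),end=' ')
m=c&(abs(Z-.024)<.003);print(m.sum())
plan(s['tool_pos'],s['orientation'],[.5498,-.0272,.052],down(-96.6),6)
E
```

```text
15.65 [ 0.54968035 -0.02919142  0.09861937] [ 3.133609   -0.19919697 -0.00347148] 0.011772601480380809
0.05 4 0.06 0 0.07 466 0.08 3907 0.09 202 0.1 561 0.11 852 0.12 2622 3573
slide [[-0.0, -0.001, 0.031], [-0.0, -0.001, 0.031], [-0.0, -0.002, 0.031], [-0.0, -0.001, 0.031], [-0.0, -0.002, 0.031], [-0.0, -0.001, 0.031]] 
twist [[0.0, 0.0, -0.002], [0.0, 0.0, -0.002], [0.0, 0.001, -0.002], [0.001, 0.0, -0.002], [0.0, 0.001, -0.002], [0.001, 0.0, -0.001]]
end [ 0.5498 -0.0273  0.0521] [-3.136   0.1812  0.    ] step mm 7.754031209635412
```

View pics/w5.png

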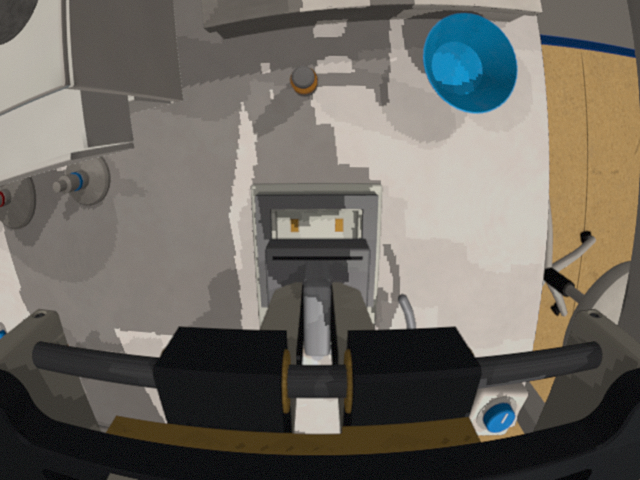

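The wrist view shows the cartridge held level and centred over the pocket. The block's edge is at (318,258) and the pocket's far part is at (318,225). I'll lower it to the mouth.

Emit:
play_rows --slide '[[0,0,0.034],[0,0,0.034],[0,0,0.034],[0,0,0.034],[0,0,0.03],[0,0,0.0],[0,0,0],[0,0,0]]' --twist '[[0,0,0],[0,0,0],[0,0,0],[0,0,0],[0,0,0],[0,0,0],[0,0,0],[0,0,0]]'

```text
t: 16.45
tool_pos: [0.5498, -0.0273, 0.0586]
orientation: [3.135, -0.18, -0.0]
force: [0.3, -0.4, -2.9]
opening: 0.0113
gripper_force: 30.0
```

```bash
python3 - <<'E'
from h import *
from plant import robot
s=robot.read_state();print(s['t'],s['tool_pos'],s['orientation'],s['force'])
plan(s['tool_pos'],s['orientation'],[.5498,-.0272,.046],down(-96.6),4)
E
```

```text
16.45 [ 0.54979615 -0.02734448  0.05856625] [ 3.13547630e+00 -1.80208668e-01 -3.51295411e-04] [ 0.32151334 -0.37102072 -2.93023989]
slide [[-0.0, -0.0, 0.013], [-0.0, -0.0, 0.012], [-0.0, -0.0, 0.013], [-0.0, -0.001, 0.012]] 
twist [[0.0, 0.0, 0.0], [0.0, 0.0, 0.0], [0.0, 0.0, 0.0], [0.001, 0.0, 0.0]]
end [ 0.5498 -0.0271  0.0461] [-3.1363e+00  1.8030e-01  3.0000e-04] step mm 3.25
```

Emit:
play_rows --slide '[[0,0,0.012],[0,0,0.012],[0,0,0.012],[0,0,0.012],[0,0,0],[0,0,0],[0,0,0],[0,0,0]]' --twist '[[0,0,0],[0,0,0],[0,0,0],[0,0,0],[0,0,0],[0,0,0],[0,0,0],[0,0,0]]'

```text
t: 17.25
tool_pos: [0.5496, -0.0274, 0.0461]
orientation: [3.135, -0.18, -0.001]
force: [3.4, -1.1, -2.2]
opening: 0.0116
gripper_force: 30.0
```

Emit:
play_rows --slide '[[0,0,0.01],[0,0,0.01],[0,0,0.01],[0,0,0.008],[0,0,0],[0,0,0],[0,0,0],[0,0,0]]' --twist '[[0,0,0],[0,0,0],[0,0,0],[0,0,0],[0,0,0],[0,0,0],[0,0,0],[0,0,0]]'

```text
t: 18.05
tool_pos: [0.5498, -0.0275, 0.0372]
orientation: [3.135, -0.18, -0.0]
force: [1.7, -1.3, 4.5]
opening: 0.0115
gripper_force: 30.0
```

Emit:
play_rows --slide '[[0,0,0],[0,0,0],[0,0,0],[0,0,0],[0,0,0],[0,0,-0.1],[0,0,-0.15],[0,0,-0.15]]' --twist '[[0,0,0],[0,0,0],[0,0,0],[0,0,0],[0,0,0],[0,0,0],[0,0,0],[0,0,0]]' --fingers 0.1

```text
t: 18.85
tool_pos: [0.5486, -0.0271, 0.1369]
orientation: [3.136, -0.18, -0.005]
force: [-0.1, 0.1, -0.3]
opening: 0.0416
gripper_force: 0.0
```

```bash
python3 - <<'E'
from h import *
from plant import robot
p,d,T,K=shoot('wrist','w6');s=robot.read_state();print(s['tool_pos'],s['orientation'])
X=wcloud(d,T,K);x,y,Z=[X[...,i] for i in range(3)]
c=(abs(x-.55)<.045)&(abs(y+.027)<.045)&(d>0)
def rect(m,n):
    q=X[m];print(n,len(q),q[:,2].mean().round(4) if len(q) else 0,[np.round(e,1) for e in cv2.minAreaRect((q[:,:2]*1000).astype(np.float32))])
rect(c&(abs(Z-.060)<.004),'handle');rect(c&(abs(Z-.026)<.0015)&(p.max(2)<60),'block');rect(c&(abs(Z-.024)<.003),'rim')
k=X[(abs(x-.441)<.03)&(abs(y+.077)<.03)&(Z>.066)&(Z<.08)];print('knob',len(k),k.mean(0) if len(k) else 0)
_,_,P,r=plan(s['tool_pos'],s['orientation'],[.4414,-.0771,.14],down(-6.6),12)
E
```

```text
[ 0.55276054 -0.02763623  0.14503457] [ 3.13479105 -0.1801019   0.01160559]
handle 867 0.0609 [array([548.9, -27. ]), array([11.9, 36.1]), np.float64(83.8)]
block 149 0.0267 [array([561.2, -17.7]), array([37.1, 69.4]), np.float64(38.3)]
rim 6095 0.0253 [array([545.9, -27.2]), array([82.6, 82.7]), np.float64(83.5)]
knob 0 0
slide [[-0.035, 0.021, 0.001], [-0.037, 0.016, 0.001], [-0.039, 0.011, 0.001], [-0.04, 0.006, 0.002], [-0.041, 0.0, 0.002], [-0.04, -0.005, 0.002], [-0.039, -0.01, 0.001], [-0.038, -0.015, 0.002]] 
twist [[0.001, -0.0, -0.125], [0.001, -0.0, -0.125], [0.001, -0.001, -0.125], [0.0, -0.001, -0.125], [0.0, -0.0, -0.125], [0.001, -0.0, -0.125], [0.001, -0.001, -0.125], [0.0, -0.0, -0.125]]
slide [[-0.035, -0.02, 0.001], [-0.033, -0.025, 0.002], [-0.029, -0.029, 0.002], [-0.025, -0.032, 0.001]] 
twist [[0.001, -0.001, -0.125], [0.0, -0.0, -0.125], [0.001, -0.001, -0.125], [0.0, -0.0, -0.125]]
end [ 0.4413 -0.0772  0.14  ] [-2.3450e+00 -2.0902e+00 -7.0000e-04] step mm 10.207227831296802
```

Emit:
play_rows --slide '[[-0.035,0.021,0.001],[-0.037,0.016,0.001],[-0.039,0.011,0.001],[-0.04,0.006,0.002],[-0.041,0,0.002],[-0.04,-0.005,0.002],[-0.039,-0.01,0.001],[-0.038,-0.015,0.002]]' --twist '[[0,0,-0.125],[0,0,-0.125],[0,0,-0.125],[0,0,-0.125],[0,0,-0.125],[0,0,-0.125],[0,0,-0.125],[0,0,-0.125]]'

```text
t: 19.7
tool_pos: [0.475, -0.0605, 0.1335]
orientation: [2.802, 1.419, -0.002]
force: [0.1, -0.7, -0.1]
opening: 0.0416
gripper_force: 0.0
```

Emit:
play_rows --slide '[[-0.035,-0.02,0.001],[-0.033,-0.025,0.002],[-0.029,-0.029,0.002],[-0.025,-0.032,0.001],[0,0,0],[0,0,0],[0,0,0],[0,0,0]]' --twist '[[0,0,-0.125],[0,0,-0.125],[0,0,-0.125],[0,0,-0.125],[0,0,0],[0,0,0],[0,0,0],[0,0,0]]'

```text
t: 20.5
tool_pos: [0.4384, -0.0766, 0.1323]
orientation: [-2.347, -2.088, 0.002]
force: [0.3, -0.7, 0.3]
opening: 0.0417
gripper_force: 0.0
```

```bash
python3 - <<'E'
from h import *
from plant import robot
p,d,T,K=shoot('wrist','w7');s=robot.read_state();print(s['tool_pos'],s['orientation'])
X=wcloud(d,T,K);x,y,Z=[X[...,i] for i in range(3)]
k=X[(abs(x-.441)<.03)&(abs(y+.077)<.03)&(Z>.067)&(Z<.08)];print('knob',len(k),k.mean(0),(k.min(0)+k.max(0))/2)
kn=(k.min(0)+k.max(0))/2
h=np.array([.4802,-.0190]);v=kn[:2]-h;print(np.linalg.norm(v),np.degrees(np.arctan2(v[1],v[0])))
plan(s['tool_pos'],s['orientation'],[kn[0],kn[1],.044],down(-6.6),6)
E
```

```text
[ 0.43830895 -0.07664124  0.13221159] [-2.34643658e+00 -2.08875155e+00  2.05495827e-03]
knob 491 [ 0.44237588 -0.07728839  0.0728064 ] [ 0.44229186 -0.07755445  0.07235766]
0.06975421676223174 -122.91900918695038
slide [[-0.0, 0.003, 0.059], [-0.0, 0.003, 0.059], [-0.0, 0.003, 0.059], [-0.0, 0.003, 0.059], [-0.001, 0.002, 0.058], [-0.0, 0.003, 0.059]] 
twist [[-0.0, 0.0, -0.0], [-0.0, 0.0, -0.0], [-0.0, 0.0, -0.0], [-0.0, 0.0, -0.0], [-0.0, 0.0, -0.0], [-0.001, 0.001, -0.001]]
end [ 0.4424 -0.0774  0.044 ] [-2.3454e+00 -2.0900e+00 -3.0000e-04] step mm 14.769055487741928
```

Emit:
play_rows --slide '[[0,0.003,0.059],[0,0.003,0.059],[0,0.003,0.059],[0,0.003,0.059],[0,0.002,0.058],[0,0.003,0.059],[0,0,0],[0,0,0]]' --twist '[[0,0,0],[0,0,0],[0,0,0],[0,0,0],[0,0,0],[0,0,0],[0,0,0],[0,0,0]]'

```text
t: 21.35
tool_pos: [0.442, -0.0772, 0.044]
orientation: [-2.345, -2.089, 0.003]
force: [-0.3, -0.1, -0.1]
opening: 0.0418
gripper_force: 0.0
```

Emit:
play_rows --slide '[[0,0,0],[0,0,0],[0,0,0],[0,0,0],[0,0,0],[0,0,0],[0,0,0],[0,0,0]]' --twist '[[0,0,0],[0,0,0],[0,0,0],[0,0,0],[0,0,0],[0,0,0],[0,0,0],[0,0,0]]' --fingers 1 --force 8

```text
t: 22.15
tool_pos: [0.4425, -0.0775, 0.0443]
orientation: [2.345, 2.09, -0.002]
force: [-0.6, -0.0, 4.3]
opening: 0.016
gripper_force: 8.0
```

```bash
python3 - <<'E'
from h import *
from plant import robot
s=robot.read_state();print(s['tool_pos'],s['orientation'])
arc(s['tool_pos'],s['orientation'],[.4802,-.0190],-122.9,-46.5,10)
E
```

```text
[ 0.44247164 -0.07749656  0.04432561] [ 2.34505388e+00  2.08981124e+00 -1.66767948e-03]
[[-0.016, 0.033, 0.0], [-0.009, 0.036, 0.0], [-0.005, 0.038, -0.0], [0.001, 0.037, -0.0], [0.005, 0.037, -0.0], [0.01, 0.036, -0.0], [0.015, 0.034, -0.0], [0.019, 0.032, -0.0], [0.023, 0.029, -0.0], [0.027, 0.026, -0.0]] [ 0.52842141 -0.06980659  0.04427671]
```

Emit:
play_rows --slide '[[-0.016,0.033,0],[-0.009,0.036,0],[-0.005,0.038,0],[0.001,0.037,0],[0.005,0.037,0],[0.01,0.036,0],[0.015,0.034,0],[0.019,0.032,0]]' --twist '[[0,0,0],[0,0,0],[0,0,0],[0,0,0],[0,0,0],[0,0,0],[0,0,0],[0,0,0]]'

```text
t: 22.95
tool_pos: [0.5136, -0.0801, 0.0436]
orientation: [-2.345, -2.09, 0.002]
force: [-1.5, -1.3, 2.7]
opening: 0.0158
gripper_force: 8.0
```

Emit:
play_rows --slide '[[0.023,0.029,0],[0.027,0.026,0],[0,0,0],[0,0,0],[0,0,0],[0,0,0],[0,0,0],[0,0,0]]' --twist '[[0,0,0],[0,0,0],[0,0,0],[0,0,0],[0,0,0],[0,0,0],[0,0,0],[0,0,0]]'

```text
t: 23.75
tool_pos: [0.5273, -0.0683, 0.0433]
orientation: [-2.343, -2.089, 0.003]
force: [-4.9, 2.1, 2.9]
opening: 0.0161
gripper_force: 8.0
```

Emit:
play_rows --slide '[[0.006,0.006,0],[0.006,0.006,0],[0,0,0],[0,0,0],[0,0,0],[0,0,0],[0,0,0],[0,0,0]]' --twist '[[0,0,0],[0,0,0],[0,0,0],[0,0,0],[0,0,0],[0,0,0],[0,0,0],[0,0,0]]'

```text
t: 24.55
tool_pos: [0.5279, -0.0669, 0.0426]
orientation: [-2.341, -2.087, 0.012]
force: [-16.9, -4.2, 9.0]
opening: 0.0165
gripper_force: 8.0
```

Emit:
play_rows --slide '[[0,0,0],[0,0,0],[0,0,0],[0,0,0],[0,0,-0.1],[0,0,-0.15],[0,0,-0.15],[0,0,-0.15]]' --twist '[[0,0,0],[0,0,0],[0,0,0],[0,0,0],[0,0,0],[0,0,0],[0,0,0],[0,0,0]]' --fingers 0.1

```text
t: 25.35
tool_pos: [0.5316, -0.0666, 0.1829]
orientation: [2.345, 2.09, -0.001]
force: [0.3, 0.4, -0.7]
opening: 0.0422
gripper_force: 0.0
```

Emit:
play_rows --slide '[[-0.08,0,0],[-0.08,0,0],[-0.08,0,0],[0,0,0],[0,0,0],[0,0,0],[0,0,0],[0,0,0]]' --twist '[[0,0,0],[0,0,0],[0,0,0],[0,0,0],[0,0,0],[0,0,0],[0,0,0],[0,0,0]]'

```text
t: 26.15
tool_pos: [0.5248, -0.1259, 0.1814]
orientation: [-2.344, -2.091, 0.002]
force: [0.2, -0.5, -0.4]
opening: 0.0421
gripper_force: 0.0
```

```bash
python3 - <<'E'
from h import *
from plant import robot
s=robot.read_state();print(s['tool_pos'],s['force'])
p,d,T,K=shoot('wrist','w8');X=wcloud(d,T,K);x,y,Z=[X[...,i] for i in range(3)]
k=X[(x>.48)&(x<.56)&(y<-.055)&(y>-.1)&(Z>.068)&(Z<.08)];kn=(k.min(0)+k.max(0))/2;v=kn[:2]-[.4802,-.019];print('knob',len(k),kn,np.linalg.norm(v),np.degrees(np.arctan2(v[1],v[0])),'closed ~ -48.7')
c=(abs(x-.55)<.045)&(abs(y+.027)<.035)&(d>0)&(abs(Z-.061)<.003);q=X[c];print(len(q),q.mean(0))
t,dt,Tt,Kt=shoot('top','t8');s2,_,_,_=shoot('scene','s8')
o=np.zeros((500,800,3),np.uint8);o[:,:390]=cv2.resize(p[60:310,180:375],(390,500));o[:,400:]=cv2.resize(s2[225:325,340:420],(400,500));cv2.imwrite('pics/fin.png',o[:,:,::-1])
E
```

```text
[ 0.52480755 -0.12587506  0.18137569] [ 0.17923405 -0.51431596 -0.38947164]
knob 396 [ 0.52680583 -0.07200908  0.07251685] 0.07058374500045683 -48.677914852792654 closed ~ -48.7
721 [ 0.54796524 -0.02731363  0.06086181]
```

View pics/fin.png

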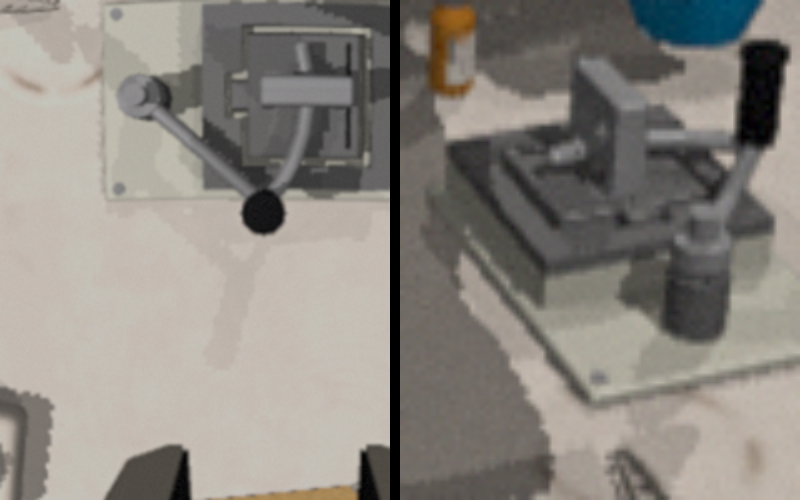

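The cartridge is seated: its handle top is at 61 mm, and about 60 mm is expected when home. The bolt passes through the handle with its tip at (305,50) in the left crop. It sits at the closed stop, -48.7°, as expected, and the robot is clear of everything.

```bash
python3 -c "
from plant import robot
print(robot.close_job())"
```

```text
the job is handed in; nothing more can be done
None
```

I handed the job in at about 26 s: the cartridge is fully seated in the keyed pocket, the bolt is swung back to its closed stop through the handle, and I moved nothing else on the worktop.

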